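Turn a tin to the scanner and hold the scanner arm at its set mark

ROBOT

A 7-joint arm with a two-finger parallel gripper is mounted at the origin on a cart in front of the work surface, level with it; the furniture and walls round the work are solid. World frame = base frame: x ahead of the robot, y to its left, z up, the work surface at z = 0. Lengths are in mm, angles in rad, forces in N, time in s.
With the tool pointing down it reaches from about 425 to 875 mm from the base axis. Payload 8.4 kg.
Tool frame: the origin (TCP) lies between the finger pads; the fingertips stand 17 mm ahead of it and the grasp point (between the pads) lies 2 mm behind it; z points along the fingers, y is the direction in which the jaws open and shut (so a half turn about z gives the same grasp; the last joint's range is limited). The gripper opens to 87 mm and grips with 3 to 60 N. Pads are 19 mm wide; open, the fingers measure 117 mm over their backs; the gripper's body (75 mm by 190 mm) begins 51 mm behind the grasp point.
Start: joints at [-1.449, 0.333, 0.04, 1.465, -0.013, 1.343, -0.059], TCP at [142.361, 634.191, 239.546] pointing down, gripper open.
Joint ranges: [-2.58, 2.58], [-0.38, 2.09], [-1.3, 1.39], [0.25, 2.4], [-1.5, 4.64], [0.08, 2.09], [-2.65, 2.65]. Speed limits (rad/s): [2.22, 2.22, 2.79, 2.79, 3.14, 3.14, 3.14].

INTERFACE

Orientations are given as a unit quaternion [w, x, y, z].
In Python, from rig import robot gives the robot as it stands.
- The arm moves only by the shell command python3 -m handwheel 'ROWS' [OPENING] [FORCE]. ROWS is JSON, a list that holds one entry, the list of rows, each a list of 4 numbers: the shift along the world's x, y, z in cm, then the turn about the world's z in degrees. In form: [[[x, y, z, spin], ...]]. A call has 1 to 8 rows; each row shifts and turns the commanded pose from where the row before left it; what a row does not reach is not made up. A row lasts 1/10 s, in which the tool goes at most 50 mm and 8.59 degrees, less where a joint would pass 70% of its speed; a pose out of reach is approached as far as the arm can. A call with a gripper value outside its range is refused whole. OPENING is the opening in per cent of the stroke, from 0 (shut) to 100 (fully open), set as the call begins (- or left out, the last holds). The fingers move at their own pace and stop on an object; FORCE is the grip in N (left out, the last holds). Time passes only in rows, so rows that do not move let the fingers close. It gives the time, the measured TCP pose, the force and the opening at its end, in the units of the state.
- robot.get_obs(): the state, without advancing time (a new reading comes with each control period).
- robot.capture(name): name is "scene" or "top" or "wrist"; returns the picture (420x560x3 uint8, red, green, blue); there is no depth.
- robot.calibration(name): a dict with "mtx" (3x3 intrinsics, pixels), "extrinsics" (4x4, takes a point from camera to world coordinates); the wrist camera has in their place "hand_eye" (4x4, takes a point from camera to tool coordinates, whose origin is the TCP and whose axes are the flange's). Camera axes: x right, y down, z forward; pixel columns grow to the right and rows downward; lengths in mm; the calibration is good to about 2 mm. A picture is of the moment at which its call begins: read the wrist's pose just before it. calibration takes no time and is no camera call.
- robot.close_job(): hands the job in, once; it reports no verdict.
The state is a dict: "clock": time; "q": joint angles; "dq": joint speeds; "joint_torque": joint torques, N m; "ee_pos": TCP position; "tool_rot": TCP orientation; "ft_force": force on the tool from outside, world axes, zero at the start; "ft_torque": the same for the moment, N m; "opening": opening from 0.0 (shut) to 1.0 (fully open).
Only numpy, scipy, OpenCV 4.12 (cv2) and the standard library are available. Lean on these libraries where they do the work, as an engineer would, in place of code of your own. Each camera call takes 0.05 s, during which the arm holds its last target.

TASK

Take the stock reading of the tin: first turn the tin where it stands in its ring so that its raised plate squarely faces the scanner block, and let go of it. Then squeeze the scanner block across its sides so that its lock button is pressed in, draw the telescoping arm out until its pointer stands level with the set tab on the scale, and finish while still holding the block there with the button squeezed. Do not tip the tin over, and leave the other things on the stand where they are.

Things in the scene. Friction and masses are not known exactly. Their poses are not given: they have to be found in the camera images.
- station: Fixed scanning station: pale wooden board 130 (x) x 425 (y) x 12 mm high; over its -y end a grey square tube (44 mm wide, top 83 mm up) from which a telescoping arm comes out toward +y; an aluminium scale with ticks every 10 mm lies along y on the -x side. Origin: on the stand's surface under the board's middle; z up, +y = the way the arm extends, to the tin. 'x, y' below are this frame's.
- nest (a point): Centre of the locating ring (inner diameter 63 mm, 8 mm high) in which the tin stands, on the board's top: 165 mm toward station +y of its origin, 12 mm above the stand. Axes as the station's.
- tin: Loose round aluminium tin, 56 mm across, 80 mm high, dark lid 57 mm across over its top 18 mm, about 0.2 kg, upright in the ring with 3 mm play all round. Origin: centre of its underside; z up; its +x points out through the raised plate. It can be gripped round the lid from above and turned in place; it faces the scanner when its +x points along station -y.
- tin_plate (a point): Middle of the outer face of the tin's raised rectangular paper plate (24 wide x 36 mm high, with dark upright bars), 29.6 mm from the tin's axis and 34 mm above its underside. A thin bright rib on top of the lid points from the middle toward this side.
- block_center (a point): Centre of the grey scanner block at the arm's end: 36 mm across (x), 42 with the button out, 50 long (y), 42 high (40 to 82 mm above the stand); its window faces +y. Grip it from above, fingers closing along station x, centred here: one finger presses the button, the other the bare far side. Beside it, within 50 mm, nothing is higher than 25 mm above the stand.
- button_face (a point): Middle of the face of the lock button, an 18 x 18 mm black pad in the middle of the block's -x side, 62 mm above the stand, standing out 6 mm when released; it is pressed toward station +x.
- lock_button (a joint): How far the lock button is pressed in: near 0 out (a pawl in a 6 mm click rack locks the arm; up to 0.0025 m if the pawl rides on a crest), 0.005 m fully in (1 mm still stands out). The spring takes 8 N at first and 10.5 N fully in. The arm is free from about 0.0027 m; let out, the button locks the arm again at the nearest click, up to 3 mm away.
- scan_arm (a joint): Extension of the telescoping arm, 0 to 0.12 m, growing toward station +y; starts between 0 and 0.028 m. Unlocked, it slides with 1 N of friction (a little more when moved fast) and stays where it is left; locked, it does not yield to a gentle pull (under 15 N).
- pointer (a point): Tip of the thin dark pointer blade that moves with the block: 40 mm toward -x and 37 mm toward +y of the block's centre, 21 mm above the stand, just over the scale.
- set_tab: Fixed small dark steel tab (12 x 12 x 4 mm, with a thin upright fin in its middle, 11 mm high) beside the scale on its -x side; it marks the extension wanted. Origin: centre of its underside, on the board 52 mm toward -x of the centre line; axes as the station's. The pointer is level with it when both have the same station y; the arm goes out 35 to 100 mm for that.
- tack_tin: Bystander: small round blue tin of tacks, 55 mm across, 21 mm high. Leave alone.
- tiny_open: Bystander: small open oval wooden box, 65 x 63 x 36 mm. Leave alone.
- rubber_stamp: Bystander: wooden hand stamp with upright handle, 32 x 44 x 68 mm. Leave alone.
- sanding_block: Bystander: cork-coloured sanding block 42 x 68 x 30 mm. Leave alone.
- spool_pink: Bystander: white ribbon spool lying flat, 82 mm across, 18 mm high. Leave alone.
There are look-alikes about, which are no part of the job. There is more than one size of the tin; the one meant has the size given above.

How it is judged:
By the outcome, as a careful person would: the job done as asked, in the order asked, and still so for the second after the job is handed in, while the arm keeps its last pose, push and grip.
It also fails if it takes over 45 s, if anything falls off the work surface, if the arm or the gripper's body presses on something with over 40 N, if the wrist force passes 120 N, or if a joint passes its speed limit or range.

## Working session

There is one attempt and no reset: what is moved stays moved. The work goes in short steps, Python scripts to look and compute and a shell command to move; the robot and the scene stay as the last step left them, time stands still between calls to the robot, and variables do not carry over. Pictures are saved under pics/ and viewed, and the job is handed in when it is done.

```bash
ls; mkdir -p pics
python3 - <<'E'
from rig import robot
import cv2,numpy as np
np.set_printoptions(precision=4,suppress=True)
for n in ["scene","top","wrist"]:
    o=robot.get_obs()
    im=robot.capture(n); cv2.imwrite(f"pics/{n}0.png",im[:,:,::-1]); print(n,robot.calibration(n))
print(robot.get_obs())
E
```

```text
pics
scene {'mtx': array([[398.5415,   0.    , 280.6547],
       [  0.    , 398.5415, 207.85  ],
       [  0.    ,   0.    ,   1.    ]]), 'extrinsics': array([[   0.7612,   -0.3652,    0.5358,  113.697 ],
       [  -0.6482,   -0.4059,    0.6443, -518.961 ],
       [  -0.0178,   -0.8378,   -0.5457,  528.7575],
       [   0.    ,    0.    ,    0.    ,    1.    ]])}
top {'mtx': array([[380.9213,   0.    , 281.6321],
       [  0.    , 380.9213, 211.3752],
       [  0.    ,   0.    ,   1.    ]]), 'extrinsics': array([[  0.0038,  -0.9894,   0.1449, 475.9699],
       [ -0.9998,  -0.0068,  -0.0198,  33.3566],
       [  0.0205,  -0.1448,  -0.9893, 899.2678],
       [  0.    ,   0.    ,   0.    ,   1.    ]])}
wrist {'mtx': array([[317.7246,   0.    , 284.0742],
       [  0.    , 317.7246, 200.7812],
       [  0.    ,   0.    ,   1.    ]]), 'hand_eye': array([[   0.0003,   -0.9523,   -0.3052,   84.3558],
       [   1.    ,    0.0005,   -0.0006,    0.8206],
       [   0.0008,   -0.3052,    0.9523, -146.1949],
       [   0.    ,    0.    ,    0.    ,    1.    ]])}
{'clock': 0.15, 'q': array([-1.4492,  0.3337,  0.0399,  1.4661, -0.0134,  1.3433, -0.0585]), 'dq': array([ 0.0006, -0.0031, -0.0008, -0.0038, -0.0003,  0.0025,  0.0007]), 'joint_torque': array([  0.0019, -65.6844,   1.3368, -40.4102,  -0.0596,   0.0418,
         0.0001]), 'ee_pos': array([142.2826, 633.8969, 238.8684]), 'tool_rot': array([-0.    ,  0.1102,  0.9939, -0.0006]), 'ft_force': array([-0.3179,  0.077 ,  1.2861]), 'ft_torque': array([ 0.0081,  0.0163, -0.0333]), 'opening': 0.9998212586733963}
```

View pics/scene0.png

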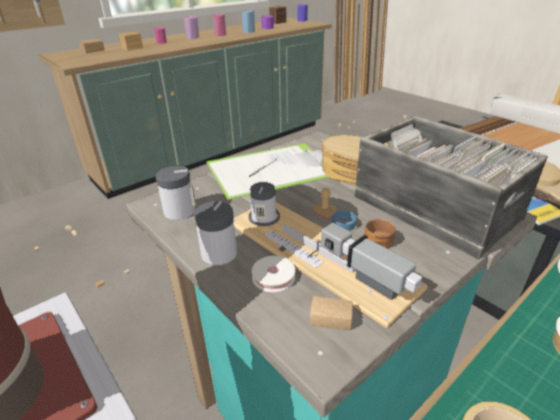

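View pics/top0.png

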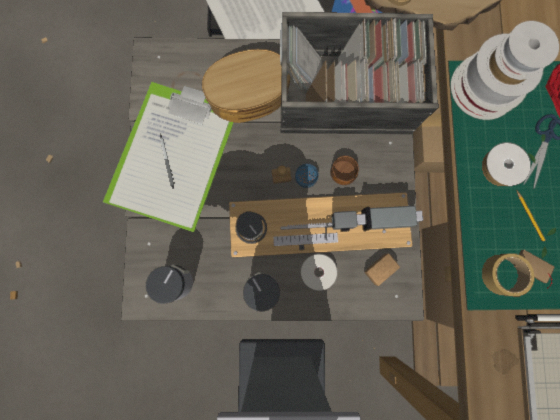

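View pics/wrist0.png

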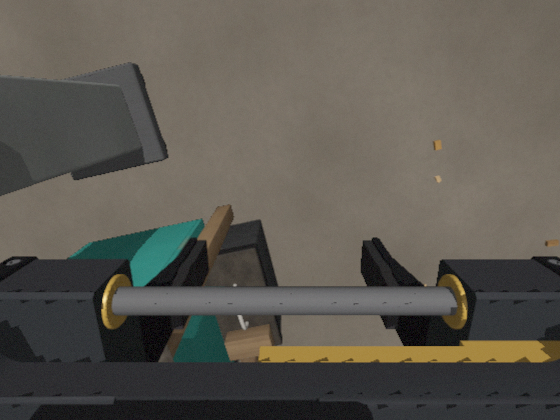

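The overview shows the station at top-view (230-410, 195-255), with the right tin in its ring at (250,226). Two larger tins at (167,284) and (262,292) are look-alikes. Next I'll zoom in.

```bash
cat > h.py <<'E'
import cv2,numpy as np
from rig import robot
np.set_printoptions(precision=2,suppress=True)
from scipy.spatial.transform import Rotation as R
def cam(name,obs=None):
    c=robot.calibration(name);K=np.array(c['mtx'])
    if name=='wrist':
        q=obs['tool_rot'];T=np.eye(4);T[:3,:3]=R.from_quat([q[1],q[2],q[3],q[0]]).as_matrix();T[:3,3]=obs['ee_pos']
        return K,T@np.array(c['hand_eye'])
    return K,np.array(c['extrinsics'])
def plane(KT,uv,z):
    K,T=KT;uv=np.atleast_2d(uv).astype(float)
    d=(np.linalg.inv(K)@np.c_[uv,np.ones(len(uv))].T).T@T[:3,:3].T
    o=T[:3,3];return o+d*((z-o[2])/d[:,2])[:,None]
def proj(KT,P):
    K,T=KT;P=np.atleast_2d(P);p=(P-T[:3,3])@T[:3,:3]@K.T
    return p[:,:2]/p[:,2:]
def zoom(im,box,f,path):
    u0,v0,u1,v1=box
    cv2.imwrite(path,cv2.resize(im[v0:v1,u0:u1,::-1],None,fx=f,fy=f,interpolation=cv2.INTER_CUBIC))
E
python3 - <<'E'
import cv2
from h import *
t=cv2.imread('pics/top0.png')[:,:,::-1];zoom(t,(225,185,425,265),4,'pics/topz.png')
s=cv2.imread('pics/scene0.png')[:,:,::-1];zoom(s,(230,170,430,320),4,'pics/scz.png')
K=cam('top')
print(plane(K,[[230,203],[231,257],[407,195],[412,246]],12)) 
print(plane(K,[[250,227]],92))
E
```

```text
[[ 625.03  137.35   12.  ]
 [ 498.71  132.09   12.  ]
 [ 647.45 -283.39   12.  ]
 [ 526.12 -289.81   12.  ]]
[[560.17  84.36  92.  ]]
```

View pics/topz.png

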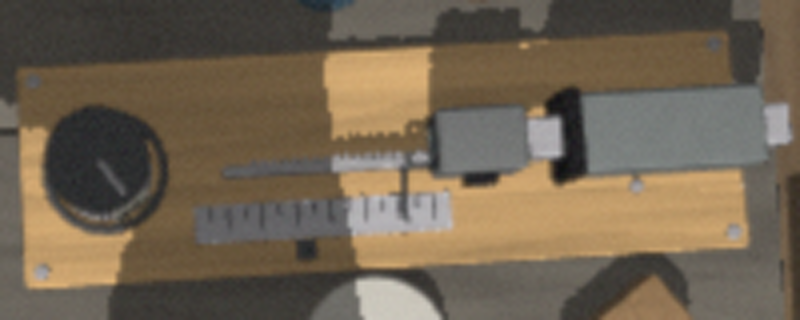

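View pics/scz.png

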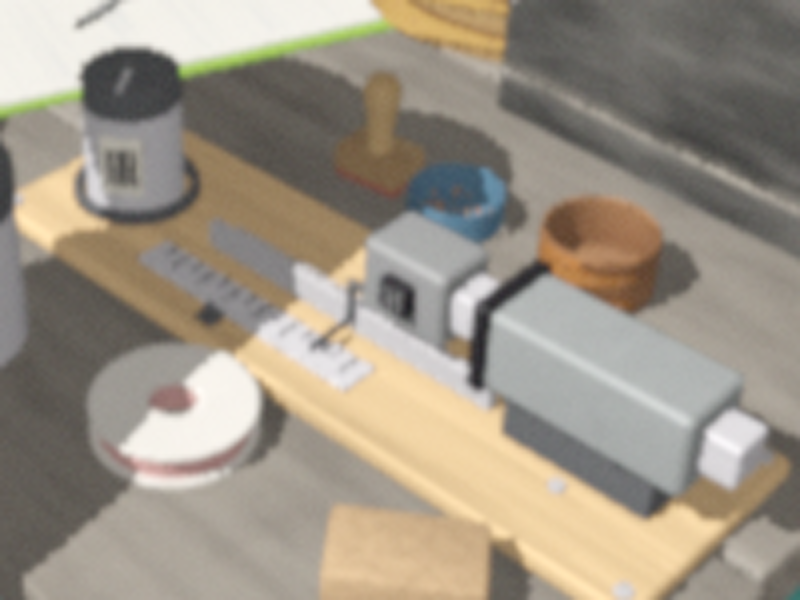

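Run:
```python
from h import *
K=cam('top');Z=lambda p:np.array(p)/4+[225,185]
c=plane(K,Z([[19,68],[27,289],[728,32],[748,247]]),12);print(c)
ctr=c.mean(0);print('ctr',ctr)
yv=(c[0]+c[1]-c[2]-c[3]);print('y dir deg',np.degrees(np.arctan2(yv[1],yv[0])),np.linalg.norm(yv)/2)
xv=(c[0]+c[2]-c[1]-c[3]);print('x dir deg',np.degrees(np.arctan2(xv[1],xv[0])),np.linalg.norm(xv)/2)
th=np.arctan2(yv[1],yv[0])-np.pi/2
Rm=np.array([[np.cos(th),-np.sin(th)],[np.sin(th),np.cos(th)]])
def S(w): return (np.atleast_2d(w)[:,:2]-ctr[:2])@Rm
print('nest w',Rm@[0,165]+ctr[:2])
r=plane(K,Z([[100,160],[126,193]]),94);d=r[1]-r[0];print('rib',r,np.degrees(np.arctan2(d[1],d[0])),S(r))
print('lid c',plane(K,Z([[102,160]]),92))
b=plane(K,Z([[433,112],[437,172],[527,107],[529,172]]),82);print('block S',S(b),S(b).mean(0),b.mean(0))
print('tab S',S(plane(K,Z([[307,250]]),20)),'ptr',S(plane(K,Z([[404,215]]),21)))
```

```text
[[ 627.41  138.     12.  ]
 [ 498.14  130.35   12.  ]
 [ 652.31 -283.6    12.  ]
 [ 524.37 -289.73   12.  ]]
ctr [575.56 -76.25  12.  ]
y dir deg 93.4752260177778 421.61644146821845
x dir deg 3.06386966155558 128.78806449550308
nest w [565.56  88.45]
rib [[564.23  84.3   94.  ]
 [546.76  70.29  94.  ]] -141.26430459677553 [[ -1.58 160.94]
 [-19.86 148.01]]
lid c [[564.46  83.37  92.  ]]
block S [[ 16.13 -19.97]
 [-16.65 -19.63]
 [ 16.1  -71.43]
 [-19.38 -69.48]] [ -0.95 -45.13] [ 577.35 -121.35   82.  ]
tab S [[-51.76  48.58]] ptr [[-34.81  -8.69]]
```

```bash
python3 -m handwheel '[[[2.6,-3.4,0,-6.4],[2.6,-3.4,0,-6.4],[2.6,-3.4,0,-6.4],[2.6,-3.4,0,-6.4],[2.6,-3.4,0,-6.4],[2.6,-3.4,0,-6.4],[2.6,-3.4,0,-6.4],[2.6,-3.4,0,-6.4]]]' 100 10; python3 -m handwheel '[[[2.6,-3.4,0,-6.4],[2.6,-3.4,0,-6.4],[2.6,-3.4,0,-6.4],[2.6,-3.4,0,-6.4],[2.6,-3.4,0,-6.4],[2.6,-3.4,0,-6.4],[2.6,-3.4,0,-6.4],[0,0,0,0]]]'
python3 - <<'E'
from h import *
o=robot.get_obs();im=robot.capture('wrist');cv2.imwrite('pics/w1.png',im[:,:,::-1])
print(o['ee_pos'],o['tool_rot'],o['q']); print(proj(cam('wrist',o),[[565,86,92],[577,-121,82]]))
E
```

```text
clock: 0.95
ee_pos: [351.1, 360.6, 239.5]
tool_rot: [-0.0, 0.531, 0.848, -0.0]
ft_force: [1.7, -0.1, -0.3]
opening: 0.999
clock: 1.75
ee_pos: [534.9, 117.9, 239.7]
tool_rot: [0.001, 0.816, 0.578, -0.0]
ft_force: [0.5, -0.8, 0.3]
opening: 1.0
[534.94 117.93 239.71] [ 0.    0.82  0.58 -0.  ] [-0.87  0.13  0.62  1.74 -0.08  1.29 -0.56]
[[323.35 211.17]
 [382.92 358.74]]
```

View pics/w1.png

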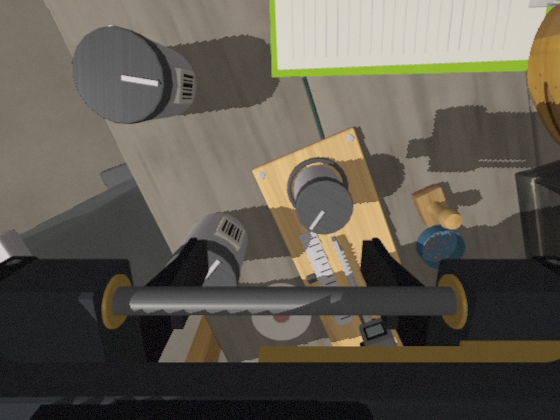

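The wrist view shows the tin's lid at about (324,205) with the rib pointing down-left, and the clipboard and bystanders well clear. I'll zoom in and measure.

Run:
```python
from h import *
im=cv2.imread('pics/w1.png')[:,:,::-1];zoom(im,(250,120,400,340),3,'pics/w1z.png')
o=robot.get_obs();K=cam('wrist',o)
g=im[150:245,280:365].astype(int)
v=g.max(2)
```

```text
(no output)
```

View pics/w1z.png

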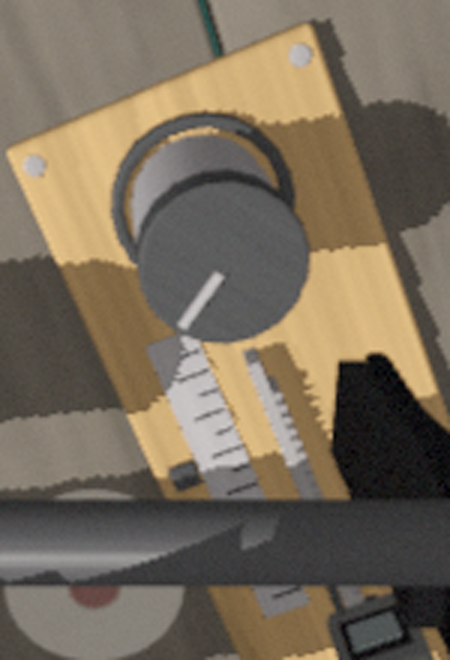

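Run:
```python
from h import *
o=robot.get_obs();K=cam('wrist',o);Z=lambda p:np.array(p)/3+[250,120]
c=plane(K,Z([[223,260]]),92);print('lid',c)
e=plane(K,Z([[138,260],[310,260],[223,342],[223,177]]),92);print(e-c)
r=plane(K,Z([[221,275],[183,328]]),93);d=r[1]-r[0];print('rib',r,np.degrees(np.arctan2(d[1],d[0])))
d=r[1]-c[0];print('from ctr',np.degrees(np.arctan2(d[1],d[0])))
ed=plane(K,Z([[8,152],[130,412],[312,20],[443,398]]),12)
for a,b in((0,1),(2,3)):
  d=ed[b]-ed[a];print('edge',np.degrees(np.arctan2(d[1],d[0])))
d=ed[2]-ed[0];print('end',np.degrees(np.arctan2(d[1],d[0])),ed)
t=plane(K,Z([[223,208]]),12)
sc=plane(K,Z([[35,166],[301,54]]),12);d=sc[1]-sc[0];print('screws',np.degrees(np.arctan2(d[1],d[0])),sc)
T=K[1];b=proj(K,plane(K,Z([[183,474]]),20));print('tab',plane(K,Z([[190,480]]),14))
q=o['tool_rot'];y=R.from_quat([q[1],q[2],q[3],q[0]]).as_matrix()[:,1];print('jaw',np.degrees(np.arctan2(y[1],y[0])))
```

```text
lid [[565.84  93.66  92.  ]]
[[-26.16   9.01   0.  ]
 [ 26.78  -9.23   0.  ]
 [ -8.38 -27.8    0.  ]
 [  8.02  26.61   0.  ]]
rib [[563.71  89.28  93.  ]
 [546.37  75.49  93.  ]] -141.49179892325273
from ctr -136.9720058398461
edge -85.72587871219838
edge -86.10096055539533
end 4.594307210374445 [[499.11 135.9   12.  ]
 [508.5   10.25  12.  ]
 [627.43 146.21  12.  ]
 [639.29 -27.68  12.  ]]
screws 4.130748800089663 [[507.33 127.02  12.  ]
 [620.04 135.16  12.  ]]
tab [[523.35 -29.43  14.  ]]
jaw -19.00673873534874
```

Run:
```python
from h import *
o=robot.get_obs();print(o['clock'],o['ee_pos'],o['dq'],o['tool_rot'])
o=robot.get_obs();im=robot.capture('wrist');cv2.imwrite('pics/w2.png',im[:,:,::-1])
print(o['ee_pos']);K=cam('wrist',o)
zoom(im,(250,120,400,340),3,'pics/w2z.png')
print(robot.get_obs()['ee_pos'])
```

```text
1.8 [533.52 120.94 239.42] [-0.04 -0.01 -0.06  0.02 -0.01  0.    0.01] [ 0.    0.81  0.58 -0.  ]
[533.52 120.94 239.42]
[532.54 123.14 239.24]
```

View pics/w2z.png

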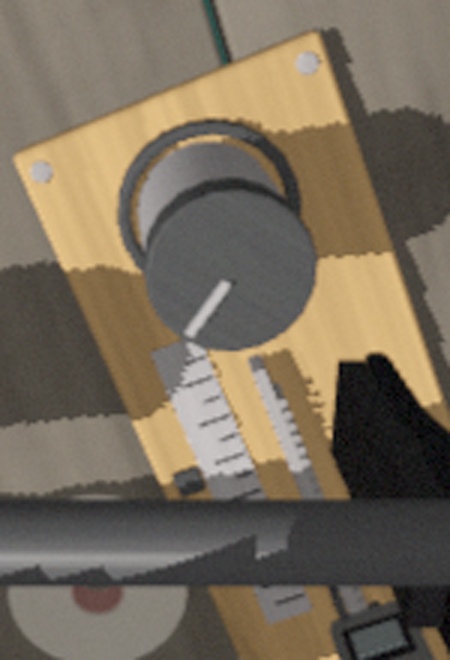

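Run:
```python
from h import *
for name in ('a',):
  o=robot.get_obs();im=robot.capture('wrist');cv2.imwrite('pics/w3.png',im[:,:,::-1]);K=cam('wrist',o);print(o['ee_pos'])
  zoom(im,(250,120,400,340),3,'pics/w3z.png')
  for sh,n in ((0,'as w2'),(3,'+3')):
    Z=lambda p:(np.array(p)+sh)/3+[250,120]
    print(n,'lid',plane(K,Z([[231,268]]),92),'corn',plane(K,Z([[14,157],[318,29]]),12),'screws',plane(K,Z([[41,172],[307,63]]),12))
  o=robot.get_obs();print(o['ee_pos'],o['dq'])
```

```text
[532.54 123.14 239.24]
as w2 lid [[566.53  92.7   92.  ]] corn [[499.47 135.48  12.  ]
 [627.43 145.    12.  ]] screws [[507.6  126.22  12.  ]
 [620.08 133.84  12.  ]]
+3 lid [[567.17  91.39  92.  ]] corn [[500.18 133.94  12.  ]
 [628.23 143.54  12.  ]] screws [[508.32 124.66  12.  ]
 [620.88 132.35  12.  ]]
[532.07 124.46 239.22] [-0.02 -0.01 -0.02  0.01 -0.    0.   -0.  ]
```

View pics/w3z.png

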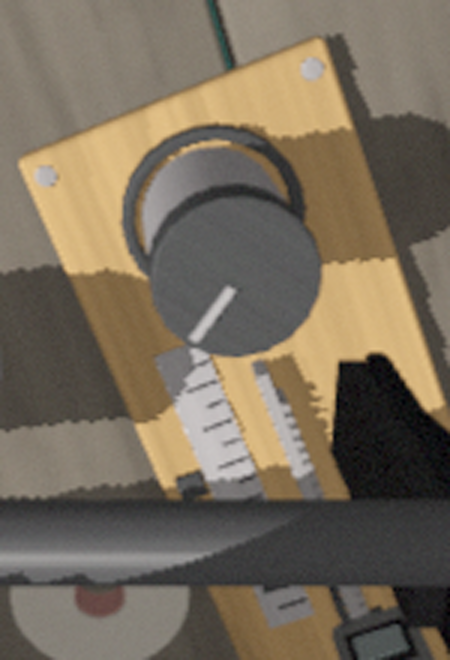

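```bash
python3 -m handwheel '[[[1.2,-1.2,-2.3,0],[1.2,-1.2,-2.3,0],[1.1,-1.1,-2.4,0],[0,0,0,0],[0,0,0,0],[0,0,0,0]]]'
python3 - <<'E'
from h import *
o=robot.get_obs();im=robot.capture('wrist');K=cam('wrist',o);cv2.imwrite('pics/w4.png',im[:,:,::-1]);print(o['ee_pos'],o['dq'])
print(proj(K,[[567.5,90.7,92]]))
E
```

```text
clock: 2.5
ee_pos: [567.3, 90.7, 170.7]
tool_rot: [-0.0, 0.812, 0.584, 0.001]
ft_force: [0.2, 0.3, 1.6]
opening: 1.0
[567.34  90.75 170.67] [-0.   -0.01  0.   -0.    0.   -0.01  0.01]
[[284.25 217.26]]
```

View pics/w4.png

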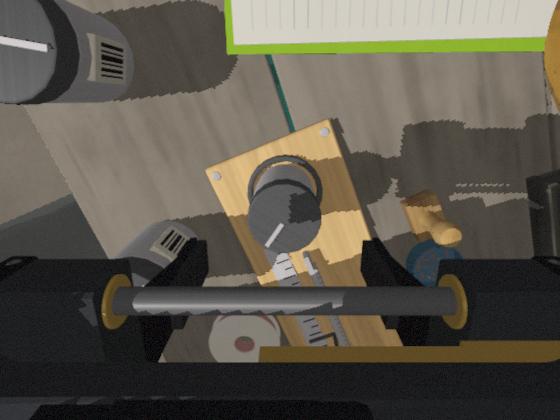

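Run:
```python
from h import *
from scipy.optimize import least_squares
P=least_squares(lambda p:np.r_[(proj(cam('top'),p)-[[262,291]]).ravel(),(proj(cam('scene'),p)-[[215,214]]).ravel()],[430,50,100]).x
print('big tin top',P)
im=cv2.imread('pics/w4.png')[:,:,::-1];zoom(im,(230,150,360,270),5,'pics/w4z.png')
sub=im[178:256,246:324].astype(int).max(2)
m=(sub>140).astype(np.uint8);n,l,s,c=cv2.connectedComponentsWithStats(m)
print(s,c)
```

```text
big tin top [427.07  57.27  98.72]
[[   0    0   78   78 5379]
 [   0    0    4   37  100]
 [   8    0   10   16   59]
 [  31   37   47   41  419]
 [  19   45   19   24  127]] [[37.65 36.74]
 [ 0.96 17.67]
 [12.24  6.59]
 [65.32 65.06]
 [27.91 56.7 ]]
```

View pics/w4z.png

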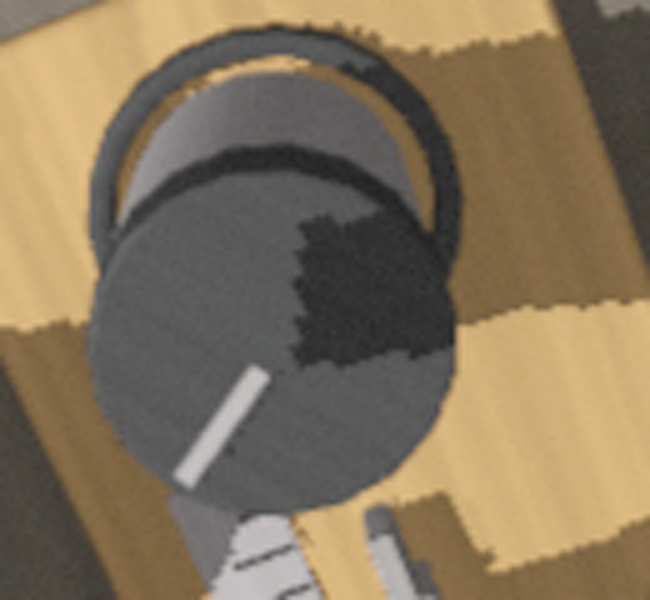

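Run:
```python
from h import *
im=cv2.imread('pics/w4.png')[:,:,::-1]
o=robot.get_obs();K=cam('wrist',o)
sub=im[178:256,246:324].astype(int).max(2)
n,l,s,c=cv2.connectedComponentsWithStats((sub>140).astype(np.uint8))
v,u=np.nonzero(l==4);P=plane(K,np.c_[u+246,v+178],94)[:,:2]
d=cv2.fitLine(P.astype(np.float32),cv2.DIST_L2,0,.01,.01).ravel();print('rib',np.degrees(np.arctan2(d[1],d[0])),P.mean(0))
# wood mask
hsv=cv2.cvtColor(np.ascontiguousarray(im),cv2.COLOR_RGB2HSV)
m=((hsv[...,0]>9)&(hsv[...,0]<25)&(hsv[...,1]>95)).astype(np.uint8)
cv2.imwrite('pics/m4.png',m*255)
```

```text
rib 38.136063 [555.88  80.31]
```

View pics/m4.png

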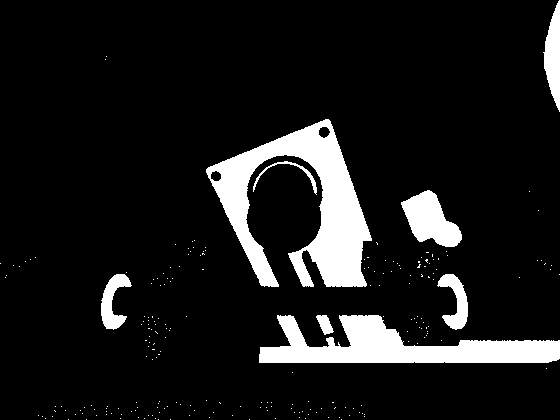

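Clean board mask: corners at (207,170) and (329,119). I'll fit its edges.

Run:
```python
from h import *
im=cv2.imread('pics/w4.png')[:,:,::-1];o=robot.get_obs();K=cam('wrist',o)
m=cv2.imread('pics/m4.png',0)
L=[];Rr=[];T=[]
for r in range(180,235):
    x=np.nonzero(m[r,200:380])[0]+200; L.append((x[0]-.5,r)); Rr.append((x[-1]+.5,r))
for c in range(215,320):
    y=np.nonzero(m[100:200,c])[0]+100; T.append((c,y[0]-.5))
for n,E in (('L',L),('R',Rr),('T',T)):
    P=plane(K,E,12)[:,:2];d=cv2.fitLine(P.astype(np.float32),cv2.DIST_HUBER,0,.01,.01).ravel()
    print(n,np.degrees(np.arctan2(d[1],d[0])),P.mean(0),d[2:])
```

```text
L -87.00178 [502.73  92.  ] [502.73  92.  ]
R -86.486145 [635.    47.61] [635.    47.61]
T 3.4284778 [566.43 139.16] [566.43 139.16]
```

```bash
python3 -m handwheel '[[[0,0.0,-2.5,0],[0,0,-2.5,0],[0,0,-2.5,0],[0,0,-1,0],[0,0,0,0],[0,0,0,0]]]' 100 12; python3 -m handwheel '[[[0,0,0,0],[0,0,0,0],[0,0,0,0],[0,0,0,0],[0,0,0,0],[0,0,0,0]]]' 40 12
```

```text
clock: 3.15
ee_pos: [568.0, 89.6, 85.8]
tool_rot: [0.0, 0.812, 0.583, 0.001]
ft_force: [-0.0, 0.7, 0.1]
opening: 1.001
clock: 3.75
ee_pos: [567.4, 89.3, 84.7]
tool_rot: [-0.0, 0.812, 0.583, 0.0]
ft_force: [-1.1, 0.8, 2.3]
opening: 0.647
```

```bash
python3 -m handwheel '[[[0,0,0,4],[0,0,0,6],[0,0,0,8],[0,0,0,8],[0,0,0,8],[0,0,0,8],[0,0,0,8],[0,0,0,5.2]]]';python3 -m handwheel '[[[0,0,0,0],[0,0,0,0],[0,0,0,0],[0,0,0,0]]]'
python3 - <<'E'
from h import *
o=robot.get_obs();im=robot.capture('wrist');cv2.imwrite('pics/w5.png',im[:,:,::-1])
q=o['tool_rot'];y=R.from_quat([q[1],q[2],q[3],q[0]]).as_matrix()[:,1];print('jaw',np.degrees(np.arctan2(y[1],y[0])))
E
```

```text
clock: 4.55
ee_pos: [567.8, 89.0, 84.7]
tool_rot: [0.0, 0.447, 0.894, 0.0]
ft_force: [2.3, 0.5, -0.3]
opening: 0.646
clock: 4.95
ee_pos: [567.5, 89.2, 84.7]
tool_rot: [0.0, 0.45, 0.893, 0.0]
ft_force: [-0.3, -1.0, 2.5]
opening: 0.645
jaw 36.471830949437795
```

View pics/w5.png

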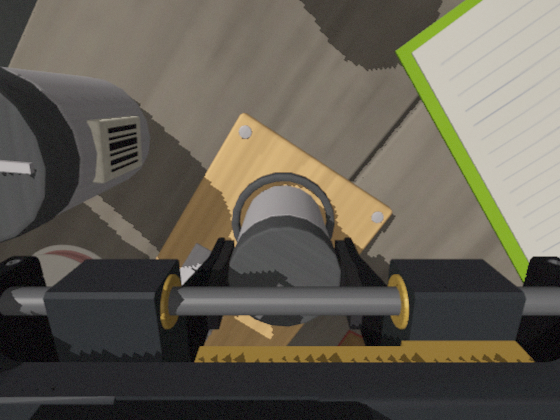

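The tin is gripped symmetrically and has turned with the jaw. Next: release, lift and check.

```bash
python3 -m handwheel '[[[0,0,0,0],[0,0,0,0],[0,0,0,0],[0,0,0,0]]]' 100; python3 -m handwheel '[[[0,0,2,0],[0,0,3,0],[0,0,3.6,0],[0,0,0,0],[0,0,0,0],[0,0,0,0],[0,0,0,0]]]'
python3 - <<'E'
from h import *
o=robot.get_obs();im=robot.capture('wrist');K=cam('wrist',o);cv2.imwrite('pics/w6.png',im[:,:,::-1]);zoom(im,(200,90,400,290),4,'pics/w6z.png')
t=robot.capture('top');cv2.imwrite('pics/top6.png',t[:,:,::-1])
np.save('o6.npy',np.r_[o['ee_pos'],o['tool_rot']]); print(o['ee_pos'],o['dq'])
E
```

```text
clock: 5.4
ee_pos: [567.2, 89.2, 84.4]
tool_rot: [-0.0, 0.45, 0.893, -0.0]
ft_force: [-0.3, 0.6, -0.8]
opening: 0.922
clock: 6.1
ee_pos: [566.7, 89.1, 169.3]
tool_rot: [-0.001, 0.45, 0.893, -0.001]
ft_force: [-0.6, -0.4, 0.4]
opening: 1.002
[566.66  89.07 169.32] [ 0.  0.  0. -0. -0.  0. -0.]
```

View pics/w6z.png

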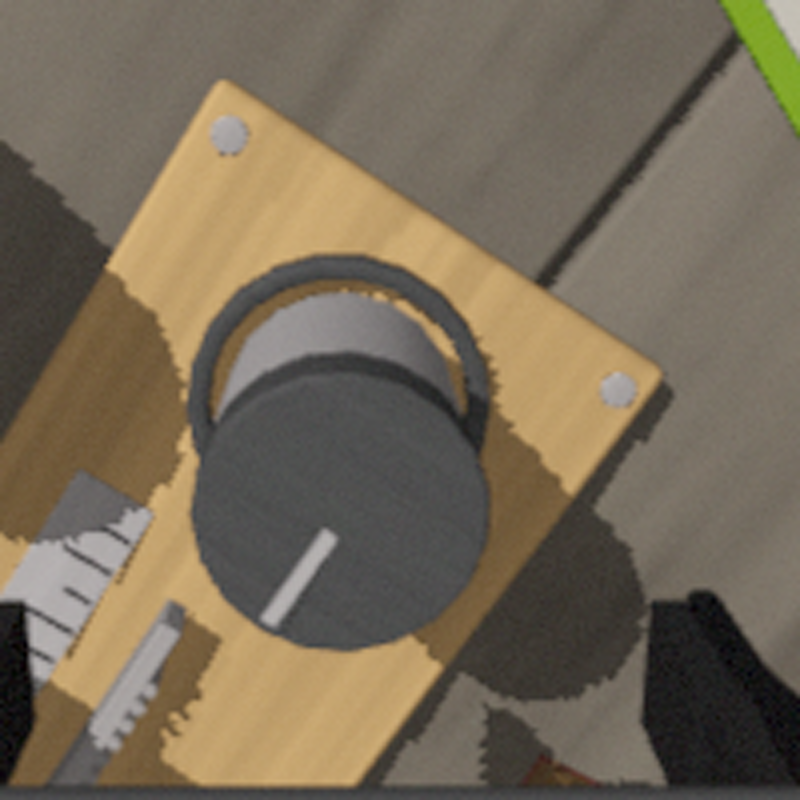

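The rib is now parallel to the board sides: zoomed ends (328,538) to (272,620). Next is the measured angle.

Run:
```python
from h import *
im=cv2.imread('pics/w6.png')[:,:,::-1];a=np.load('o6.npy');K=cam('wrist',dict(ee_pos=a[:3],tool_rot=a[3:]))
x0,y0,x1,y1=250,190,320,250
sub=im[y0:y1,x0:x1].astype(int);mm=((sub.max(2)>140)&(sub.max(2)-sub.min(2)<35)).astype(np.uint8)
n,l,s,c=cv2.connectedComponentsWithStats(mm)
for i in range(1,n):
  if s[i,4]<60: continue
  v,u=np.nonzero(l==i);P=plane(K,np.c_[u+x0,v+y0],94)[:,:2];d=cv2.fitLine(P.astype(np.float32),cv2.DIST_L2,0,.01,.01).ravel();print('rib',s[i],np.degrees(np.arctan2(d[1],d[0])),P.mean(0))
hsv=cv2.cvtColor(np.ascontiguousarray(im),cv2.COLOR_RGB2HSV)
m=((hsv[...,0]>9)&(hsv[...,0]<25)&(hsv[...,1]>95))
T=[];Rr=[]
for c in range(262,360):
    y=np.nonzero(m[90:200,c])[0]+90;T.append((c,y[0]-.5))
for r in range(190,270):
    x=np.nonzero(m[r,200:400])[0]+200
    Rr.append((x[-1]+.5,r))
Lf=[]
for r in range(118,190):
    x=np.nonzero(m[r,190:400])[0]+190;Lf.append((x[0]-.5,r))
for n,E in (('T',T),('R',Rr),('L',Lf)):
    P=plane(K,E,12)[:,:2];d=cv2.fitLine(P.astype(np.float32),cv2.DIST_HUBER,0,.01,.01).ravel()
    print(n,np.degrees(np.arctan2(d[1],d[0])),d[2:])
lid=plane(K,np.array([[341,508]])/4+[200,90],92);print('lid',lid)
```

```text
rib [ 15  33  19  23 113] -87.260826 [568.63  74.58]
T 3.4619973 [570.89 139.31]
R -86.3395 [632.32  81.48]
L -86.43016 [502.34  84.56]
lid [[567.43  90.14  92.  ]]
```

The tin is within about 1° of square, so it's accepted. Moving above the block now.

```bash
python3 -m handwheel '[[[0.2,-3,0,-5],[0.2,-3.5,0,-6],[0.2,-3.5,0,-6],[0.2,-3.5,0,-6],[0.2,-3.5,0,-6],[0.2,-2.5,0,-4],[0.1,-1.2,0,0],[0,0,0,0]]]'; python3 -m handwheel '[[[0,0,0,0],[0,0,0,0],[0,0,0,0]]]'
python3 - <<'E'
from h import *
o=robot.get_obs();im=robot.capture('wrist');K=cam('wrist',o);cv2.imwrite('pics/w7.png',im[:,:,::-1])
np.save('o7.npy',np.r_[o['ee_pos'],o['tool_rot']]); print(o['dq'],proj(K,[[580,-118,82]]))
E
```

```text
clock: 7.0
ee_pos: [580.2, -119.3, 170.3]
tool_rot: [0.0, 0.685, 0.728, -0.0]
ft_force: [-0.2, -0.8, -0.3]
opening: 0.999
clock: 7.3
ee_pos: [580.6, -116.2, 170.5]
tool_rot: [-0.0, 0.684, 0.73, 0.0]
ft_force: [0.1, 0.3, -0.6]
opening: 1.001
[ 0.   -0.    0.01  0.    0.    0.   -0.  ] [[282.93 214.87]]
```

View pics/w7.png

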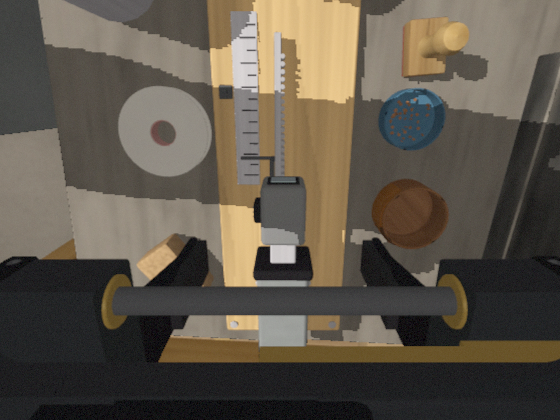

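The block (about 262-305, 180-245), pointer (v≈158) and tab (226,92) are all clearly visible. I'll zoom.

Run:
```python
from h import *
im=cv2.imread('pics/w7.png')[:,:,::-1];zoom(im,(205,70,325,270),4,'pics/w7z.png')
```

```text
(no output)
```

View pics/w7z.png

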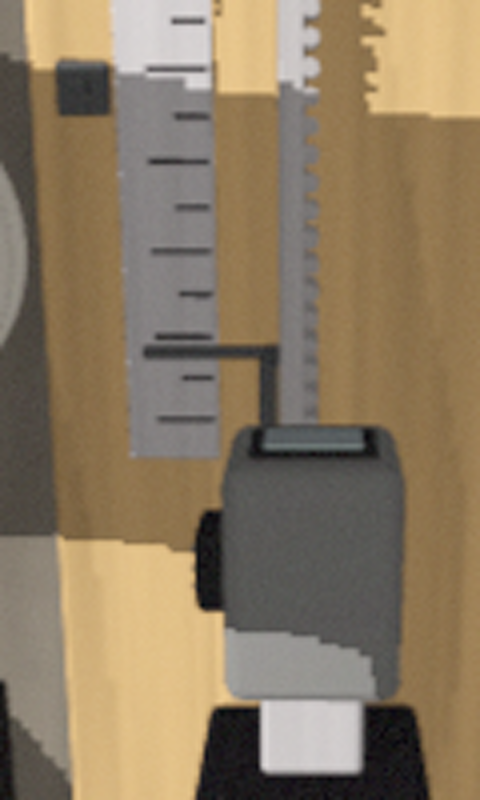

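Run:
```python
from h import *
a=np.load('o7.npy');K=cam('wrist',dict(ee_pos=a[:3],tool_rot=a[3:]));Z=lambda p:np.array(p)/4+[205,70]
q=a[3:];y=R.from_quat([q[1],q[2],q[3],q[0]]).as_matrix()[:,1];print('jaw',np.degrees(np.arctan2(y[1],y[0])))
th=np.radians(3.4);Rm=np.array([[np.cos(th),-np.sin(th)],[np.sin(th),np.cos(th)]])
tab=plane(K,Z([[83,87],[83,60],[83,115]]),16);pt=plane(K,Z([[146,352],[270,352]]),21)
bl=plane(K,Z([[314,580],[226,580],[402,580],[314,462],[314,698]]),82)
bt=plane(K,Z([[210,560],[197,560]]),62)
for n,x in(('tab',tab),('ptr',pt),('blk',bl),('btn',bt)): print(n,x,'\n st',(x[:,:2]-[567.6,91.7])@Rm+[0,165])
im=cv2.imread('pics/w7.png')[:,:,::-1]
```

```text
jaw 3.7055961079089528
tab [[522.76 -28.51  16.  ]
 [522.71 -22.82  16.  ]
 [522.82 -34.49  16.  ]] 
 st [[-51.89  47.66]
 [-51.6   53.34]
 [-52.19  41.69]]
ptr [[538.89 -86.41  21.  ]
 [567.87 -84.52  21.  ]] 
 st [[-39.22 -11.09]
 [-10.18 -10.93]]
blk [[ 580.45 -118.08   82.  ]
 [ 563.18 -119.2    82.  ]
 [ 597.73 -116.96   82.  ]
 [ 578.91  -94.13   82.  ]
 [ 582.1  -143.53   82.  ]] 
 st [[  0.39 -45.18]
 [-16.92 -45.27]
 [ 17.7  -45.08]
 [  0.27 -21.17]
 [  0.52 -70.67]]
btn [[ 558.57 -122.39   62.  ]
 [ 555.81 -122.57   62.  ]] 
 st [[-21.71 -48.18]
 [-24.48 -48.19]]
```

```bash
python3 -m handwheel '[[[-0.05,-0.45,-2,-0.3],[0,0,-3,0],[0,0,-3,0],[0,0,-2,0],[0,0,-1,0],[0,0,0,0],[0,0,0,0],[0,0,0,0]]]' 100; python3 -m handwheel '[[[0,0,0,0],[0,0,0,0],[0,0,0,0],[0,0,0,0],[0,0,0,0],[0,0,0,0],[0,0,0,0],[0,0,0,0]]]' 25 30
python3 - <<'E'
from h import *
o=robot.get_obs();im=robot.capture('wrist');cv2.imwrite('pics/w8.png',im[:,:,::-1])
np.save('o8.npy',np.r_[o['ee_pos'],o['tool_rot']]); print(o['dq'],o['opening']*87)
E
```

```text
clock: 8.15
ee_pos: [580.8, -122.4, 61.9]
tool_rot: [0.001, 0.687, 0.727, 0.001]
ft_force: [0.2, -0.2, 0.6]
opening: 0.997
clock: 8.95
ee_pos: [579.8, -122.3, 60.4]
tool_rot: [0.0, 0.687, 0.727, -0.0]
ft_force: [1.3, 0.1, -2.9]
opening: 0.415
[ 0. -0.  0. -0.  0.  0.  0.] 36.10840254845974
```

View pics/w8.png

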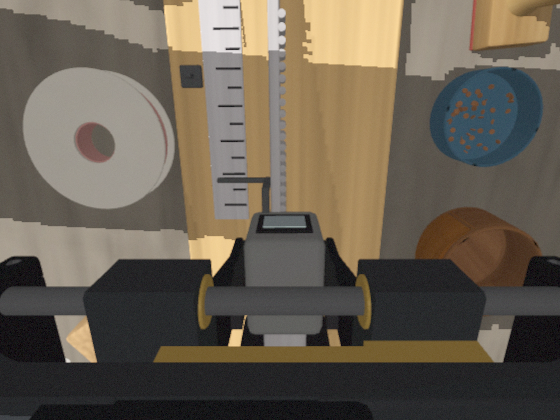

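The opening of 36 mm means the button is fully pressed; the pointer is at (244,180) and the tab at (191,76). Drawing out most of the way now.

```bash
python3 -m handwheel '[[[-0.03,0.5,0,0],[-0.06,1,0,0],[-0.06,1,0,0],[-0.06,1,0,0],[-0.06,1,0,0],[-0.03,0.5,0,0],[0,0,0,0],[0,0,0,0]]]'; python3 -m handwheel '[[[0,0,0,0],[0,0,0,0],[0,0,0,0]]]'
python3 - <<'E'
from h import *
o=robot.get_obs();im=robot.capture('wrist');cv2.imwrite('pics/w9.png',im[:,:,::-1]);zoom(im,(160,90,300,240),4,'pics/w9z.png')
np.save('o9.npy',np.r_[o['ee_pos'],o['tool_rot']]); print(o['dq'],o['opening']*87)
E
```

```text
clock: 9.8
ee_pos: [576.7, -71.7, 60.4]
tool_rot: [-0.0, 0.687, 0.727, 0.0]
ft_force: [1.7, 1.6, -6.6]
opening: 0.417
clock: 10.1
ee_pos: [576.7, -72.5, 60.4]
tool_rot: [-0.0, 0.687, 0.727, -0.0]
ft_force: [2.4, 1.0, -7.8]
opening: 0.417
[-0. -0.  0.  0.  0. -0.  0.] 36.24210362199355
```

View pics/w9z.png

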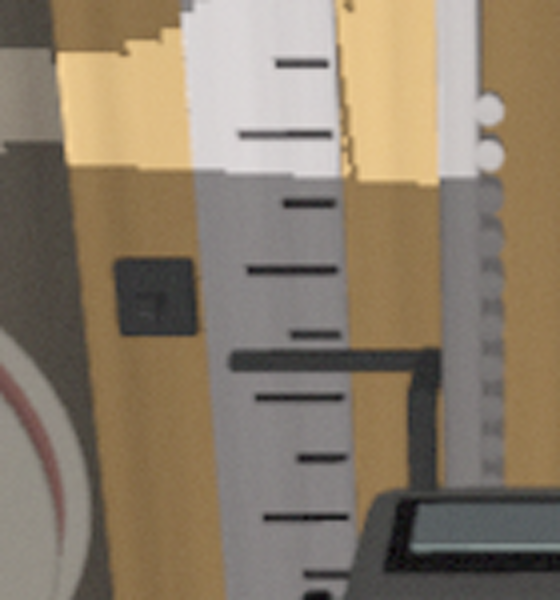

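```bash
cat > m.py <<'E'
from h import *
def go(f,box,tab,ptr):
    a=np.load(f);K=cam('wrist',dict(ee_pos=a[:3],tool_rot=a[3:]));Z=lambda p:np.array(p)/4+box
    th=np.radians(3.4);Rm=np.array([[np.cos(th),-np.sin(th)],[np.sin(th),np.cos(th)]])
    S=lambda x:(x[:,:2]-[567.6,91.7])@Rm+[0,165]
    l=S(plane(K,Z([tab[0]]),16))[0];u=S(plane(K,Z([tab[1]]),12))[0]
    print('tab low',l,'up',u,'mid y',(l[1]+u[1])/2,'len',u[1]-l[1],'fin/other',S(plane(K,Z([tab[2]]),23)))
    p=S(plane(K,Z(ptr),21));print('ptr',p,'to go',(l[1]+u[1])/2-p[:,1])
E
python3 - <<'E'
from m import *
go('o9.npy',[160,90],[(158,336),(156,258),(150,297)],[(234,361),(330,361)])
E
```

```text
tab low [-52.16  41.89] up [-52.53  53.22] mid y 47.554212717487125 len 11.331027243579413 fin/other [[-50.93  49.33]]
ptr [[-39.71  39.17]
 [-25.28  39.13]] to go [8.39 8.43]
```

```bash
python3 -m handwheel '[[[-0.02,0.3,0,0],[-0.02,0.3,0,0],[-0.01,0.24,0,0],[0,0,0,0],[0,0,0,0],[0,0,0,0],[0,0,0,0],[0,0,0,0]]]'
python3 - <<'E'
from h import *
o=robot.get_obs();im=robot.capture('wrist');cv2.imwrite('pics/w10.png',im[:,:,::-1]);zoom(im,(160,90,300,240),4,'pics/w10z.png')
np.save('o10.npy',np.r_[o['ee_pos'],o['tool_rot']]); print(o['dq'],o['opening']*87)
E
```

```text
clock: 10.95
ee_pos: [576.2, -63.8, 60.4]
tool_rot: [-0.0, 0.687, 0.727, -0.0]
ft_force: [2.5, 2.0, -11.0]
opening: 0.419
[ 0.  0.  0.  0.  0. -0.  0.] 36.41315112620028
```

View pics/w10z.png

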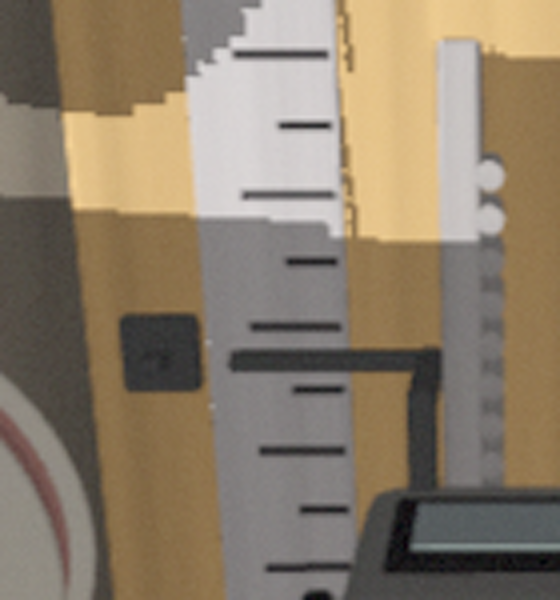

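Run:
```python
from m import *
go('o10.npy',[160,90],[(160,391),(160,314),(155,350)],[(234,361),(330,361)])
t=robot.capture('top');zoom(t,(225,185,425,265),4,'pics/top10.png');s=robot.capture('scene');zoom(s,(200,160,430,320),3,'pics/sc10.png')
```

```text
tab low [-52.62  41.81] up [-52.68  53.13] mid y 47.469598608305986 len 11.325002592132734 fin/other [[-50.91  50.03]]
ptr [[-39.74  47.83]
 [-25.31  47.8 ]] to go [-0.36 -0.33]
```

View pics/top10.png

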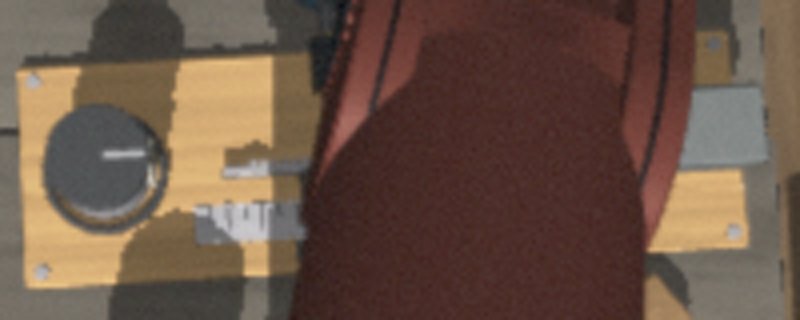

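View pics/sc10.png

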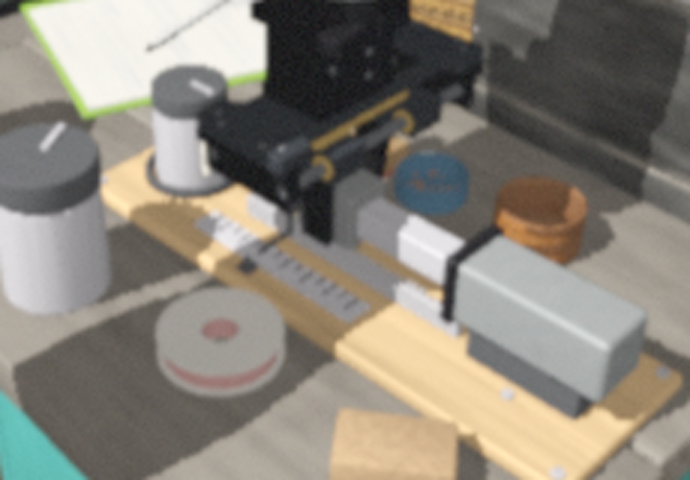

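```bash
python3 -m handwheel '[[[0,0,0,0],[0,0,0,0],[0,0,0,0],[0,0,0,0]]]'
python3 - <<'E'
from rig import robot
print(robot.close_job())
E
```

```text
clock: 11.5
ee_pos: [576.2, -63.9, 60.4]
tool_rot: [-0.0, 0.687, 0.727, -0.0]
ft_force: [3.0, 0.8, -13.4]
opening: 0.416
the job is handed in; nothing more can be done
None
```

I turned the tin, drew the scanner arm out to the set tab, and handed the job in at 11.5 s with the block still held and its button squeezed.

- **Tin:** I gripped it round the lid, turned it about 55° in its ring and let go. The wrist camera then put the rib within 1° of the direction square to the scanner. It was upright in the last pictures.
- **Button:** I squeezed the block across its sides with 30 N. The opening read about 36 mm, and the lid grip had read about 1 mm small. That fits the 37 mm of a fully pressed button, and the arm slid freely.
- **Pointer:** I drew the arm out about 59 mm. The last measurement put the pointer about 0.35 mm past the middle of the tab. That is within measuring error, so I left it.
- **Bystanders:** The ones visible in the final pictures were where they started. The arm hid some of them, including the rubber stamp.

**Checks that disagreed:**
- **Cameras:** The top and wrist cameras differed by about 3 to 5 mm in absolute position. I relied on wrist views of the pointer and tab together.
- **Downward force:** The force on the tool crept up to about 13 N while I held the block, and I did not find out why. It is well under the limits.

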